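Clamp the Wi-Fi antenna under the crank ring of its desk mount

ROBOT

A 6-joint arm with a two-finger parallel gripper is mounted at the origin on the work surface. World frame = base frame: x ahead of the robot, y to its left, z up, the work surface at z = 0. Lengths are in m, angles in degrees, forces in N, time in s.
With the tool pointing down it reaches from about 0.35 to 0.875 m from the base axis. Payload 4.2 kg.
Tool frame: the origin (TCP) lies midway between the tips of the shut fingers; the grasp point (between the pads) lies 19 mm behind it; z points along the fingers, y is the line along which they close (so a half turn about z gives the same grasp; the last joint's range is limited). The gripper opens to 87 mm and grips with 3 to 60 N. Pads are 19 mm wide; open, the fingers measure 117 mm over their backs; the gripper's body (75 mm by 190 mm) begins 51 mm behind the grasp point.
Start: joints at [-52.219, 22.042, 0.453, 0, -68.411, -14.817], TCP at [0.244, -0.575, 0.223] pointing down, gripper open.
Joint ranges: [-179.83, 179.83], [-69.29, 118.12], [-61.27, 80.66], [-181.25, 117.63], [-171.15, -9.14], [-177.46, 177.46]. Speed limits (degrees/s): [159.86, 159.86, 180, 180, 180, 180].

INTERFACE

Orientations are given as a 3x3 rotation matrix whose columns are the frame's x, y, z axes.
In Python, from station import r, cams gives the robot as it stands.
- The arm moves only by the tool play_rows, never from a script. Its argument "commands" is text: rows parted by semicolons, each of 6 numbers parted by spaces: the shift along the world's x, y, z normalised to -1 to 1, where 1 is 30 mm, then the turn, a rotation vector about the world's x, y, z normalised to -1 to 1, where 1 is 0.15 rad. A call has 1 to 20 rows; each row shifts and turns the commanded pose from where the row before left it; what a row does not reach is not made up. A row lasts 1/10 s, in which the tool goes at most 50 mm and 8.59 degrees, less where a joint would pass 70% of its speed; a pose out of reach is approached as far as the arm can. A call with a number of a shift or a turn outside -1 to 1 is refused whole. A call with a gripper value outside its range is refused whole. "grip" is the finger opening in mm, from 0 to 87, set as the call begins (left out, the last holds). The fingers move at their own pace and stop on an object; the grip force is fixed at half the most. Time passes only in rows, so rows that do not move let the fingers close. It gives the time, the measured TCP pose, the force, the opening and the grip force at its end, in the units of the state.
- r.sense(): the state, without advancing time (a new reading comes with each control period).
- cams.capture(name): name is "scene" or "side" or "wrist"; returns (picture, depth): 480x640x3 uint8, blue, green, red; 480x640 float32, m along the optical axis (not along the pixel's ray), 0 where there is no reading.
- cams.camera_info(name): a dict with "mtx" (3x3 intrinsics, pixels), "R" (3x3) and "t" (3): a world point X has camera coordinates R X + t. Camera axes: x right, y down, z forward; pixel columns grow to the right and rows downward; lengths in m; the calibration is good to about 2 mm. A picture is of the moment at which its call begins: read the wrist's pose just before it. camera_info takes no time and is no camera call; for the wrist camera it gives the pose at the moment of the call.
- r.finish_job(): hands the job in; it is judged then, once.
The state is a dict: "time_s": time; "joints": joint angles; "joint_velocities": joint speeds; "effort": joint torques, N m; "tcp_pos": TCP position; "ee_rot": TCP orientation; "wrist_force": force on the tool from outside, world axes, zero at the start; "moment": the same for the moment, N m; "gripper_width": opening from 0.0 (shut) to 1.0 (fully open); "gripper_force": force on a finger pad.
Only numpy, scipy, OpenCV 4.12 (cv2) and the standard library are available. Lean on these libraries where they do the work, as an engineer would, in place of code of your own. Each camera call takes 0.05 s, during which the arm holds its last target. There are 200 camera calls.

TASK

Slide the slotted tongue of the black Wi-Fi antenna fully home around the stud of the desk mount, between the rails and under the brass ring, and let go of it. Then wind the ring down clockwise by its orange spinner, counting the turns, until you feel it bite on the tongue, and nip it up about an eighth of a turn more, so that it grips the tongue without crushing it. Let go and leave the other things on the desk where they are.

Things in the scene. Friction and masses are not known exactly. Their poses are not given: they have to be found in the camera images.
- antenna: Loose antenna, 0.22 kg: an aluminium tongue 6 mm thick, 44 mm wide, 164 mm long carries a black block 46 x 26 x 34 mm (x, y, z). Origin: underside of the tongue below the block's centre, z up. The tongue runs along the antenna's x from -25 to +139 mm; an open slot 16 mm wide cuts its far end from x = 109 mm to the tip.
- antenna_block (a point): Centre of the black block, 23 mm above the underside of the tongue (block from 6 to 40 mm): grip it here across its 26 mm width (antenna y).
- antenna_slot (a point): Point on the top face of the tongue, 115 mm along antenna +x from the block's centre, in the middle of the slot; it lies on the stud's axis when the tongue is fully home (slot end against the stud).
- mount: Grey fixed desk mount 205 x 90 x 20 mm. Origin at table height under the stud's axis. Its flat top (seat, 20 mm up) runs from x = -155 to +50 mm. The tongue enters sliding on the seat along the mount's +x from its -x end; home, both x axes agree. Two rails 6 mm high, 48 mm apart, run from x = -33 to 33 mm beside the tongue, their mouth flared to 55 mm at x = -57 mm.
- stud_axis (a point): Top end of the upright steel stud, diameter 12 mm, 80 mm (+-2 mm) above the table, on the axis of the ring.
- ring: Brass ring, diameter 47 mm, 14 mm thick, on the stud; origin on the axis at its underside; x points along the crank arm. Clockwise from above it goes down 6 mm a turn and stays where left. A rubber bush under it stands proud 2 to 7 mm, unmeasured: 6 to 15 mm (1 to 2.5 turns) to the tongue. About 1 N at the spinner turns it; from the bite on, the drag felt while it moves climbs steeply.
- spinner_grip (a point): Grip point on the orange spinner, an upright cylinder of diameter 16 mm, 40 mm high, 45 mm from the ring's axis (its pin gives up to 5 mm in or out on a light spring). It turns freely about its own axis, so it can be carried round the circle by a gripper of constant orientation. The point is 26 mm above its foot, 40.5 mm above the ring's underside, and comes down with the ring.
- mug: Bystander: blue mug, diameter 80 mm, 90 mm high, origin under its centre.
- screwdriver: Bystander: screwdriver lying on the desk.
- spare_ring: Bystander: loose spare brass ring, diameter 47 mm, 14 mm thick, without crank.
- charger: Bystander: white charger 60 x 45 x 30 mm.
- clock: Bystander: black desk clock 60 x 150 x 70 mm.
- books: Bystander: pile of books 155 x 220 x 86 mm.

How it is judged:
By the outcome, as a careful person would: the job done as asked, in the order asked, and still so for the second after the job is handed in, with the robot touching nothing.
It also fails if it takes over 72 s, if anything falls off the work surface, if the arm or the gripper's body presses on something with over 40 N, if the wrist force passes 120 N, or if a joint passes its speed limit or range.

## Working session

There is one attempt and no reset: what is moved stays moved. The work goes in short steps, Python scripts to look and compute and a tool call to move; the robot and the scene stay as the last step left them, time stands still between calls to the robot, and variables do not carry over. Pictures are saved under pics/ and viewed, at most 10 in all, crops included, and the job is handed in when it is done.

Besides the shell and the picture viewer there is one more tool, called after "Request:" as name(argument=value, ...) on one line, values as JSON. play_rows: Moves the arm, as the interface text tells. Scaled input: -1 to 1 covers 30 mm each way for a shift and 0.15 rad each way for a turn. Its arguments: {"type":"object","properties":{"commands":{"type":"string"},"grip":{"type":"number"}},"required":["commands"]}

```bash
mkdir -p pics; ls; python3 - <<'E'
from station import r,cams
import cv2,numpy as np
for n in("scene","side"):
    p,d=cams.capture(n);cv2.imwrite(f"pics/{n}0.png",p);np.savez(f"pics/{n}0.npz",p=p,d=d)
    i=cams.camera_info(n);print(n,i["mtx"].tolist(),(-i["R"].T@i["t"]).round(3),i["R"].round(3).tolist())
s=r.sense();print(s["time_s"],s["tcp_pos"],s["ee_rot"],s["wrist_force"])
E
```

```text
pics
scene [[490.30004383562, 0.0, 321.9759058423041], [0.0, 490.30004383562, 238.10813110505381], [0.0, 0.0, 1.0]] [ 1.158 -0.247  1.03 ] [[0.493, 0.87, -0.003], [0.711, -0.405, -0.574], [-0.501, 0.281, -0.819]]
side [[551.3814885655635, 0.0, 328.2190217279184], [0.0, 551.3814885655635, 244.8706161582715], [0.0, 0.0, 1.0]] [0.209 1.18  0.86 ] [[-0.95, -0.312, 0.009], [-0.181, 0.526, -0.831], [0.255, -0.791, -0.556]]
0.1 [ 0.24367775 -0.57496552  0.22157898] [[-9.20800731e-01 -3.90032457e-01 -8.34081204e-04]
 [-3.90033340e-01  9.20799074e-01  1.74895248e-03]
 [ 8.58729690e-05  1.93575620e-03 -9.99998123e-01]] [ 0.05259864 -0.1946839   0.31705692]
```

View pics/scene0.png

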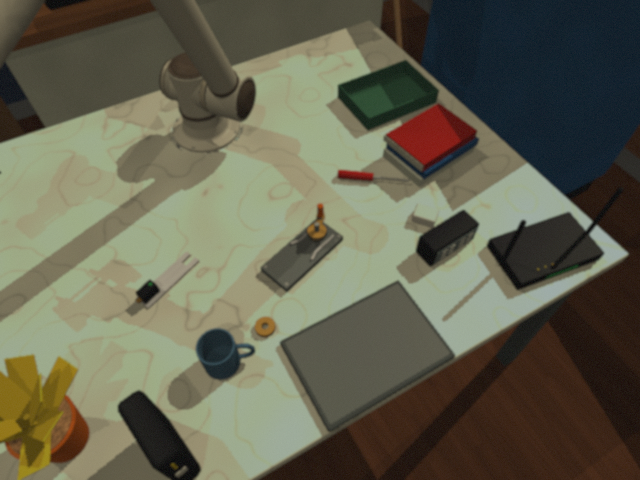

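View pics/side0.png

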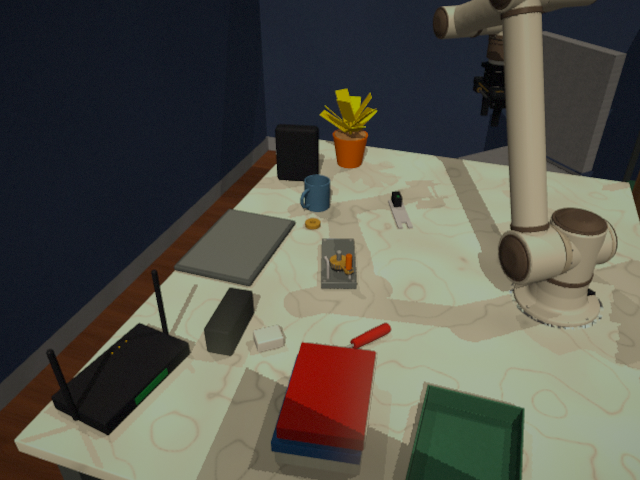

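The scene view shows the antenna block at about (148,291) with its tongue running to (195,260). The mount is at (300,255), the ring at (316,231) and the spinner at (320,212). The side view agrees: block at (397,198), mount at (339,265), spinner at (348,264).

```bash
cat > h.py <<'E'
import numpy as np,cv2
def pts(d,i):
    v,u=np.mgrid[:480,:640];K=i["mtx"]
    c=np.stack([(u-K[0,2])/K[0,0]*d,(v-K[1,2])/K[1,1]*d,d],-1)
    return (c-i["t"])@i["R"]
def ray(uv,i,z):
    K=i["mtx"];R=np.array(i["R"]);o=-R.T@i["t"]
    w=R.T@np.array([(uv[0]-K[0,2])/K[0,0],(uv[1]-K[1,2])/K[1,1],1]);return o+w*(z-o[2])/w[2]
E
python3 - <<'E'
from station import cams
from h import *
def box(P,m,n):
    q=P[m]
    if len(q)<5: print(n,len(q));return
    (c,s,a)=cv2.minAreaRect(q[:,:2].astype(np.float32)*1000);print(n,len(q),np.round(c,1),np.round(s,1),round(a,1),"med",np.median(q,0).round(4),"zmax",q[:,2].max().round(4))
for n,rois in(("scene",dict(ant=(130,245,205,312),mount=(255,195,350,295))),("side",dict(ant=(380,185,420,235),mount=(312,230,365,295)))):
    f=np.load(f"pics/{n}0.npz");i=cams.camera_info(n);P=pts(f["d"],i);hsv=cv2.cvtColor(f["p"],cv2.COLOR_BGR2HSV)
    for k,(a,b,c,e) in rois.items():
        m=np.zeros((480,640),bool);m[b:e,a:c]=1;m&=f["d"]>0;z=P[...,2]
        H,S,V=hsv[...,0],hsv[...,1],hsv[...,2]
        if k=="ant":
            box(P,m&(z>.004)&(z<.01),n+" tongue");box(P,m&(z>.032)&(z<.05),n+" block top");box(P,m&(V<45),n+" dark");print(np.percentile(z[m],[5,25,50,75,95]).round(4))
        else:
            box(P,m&(z>.014)&(z<.023),n+" seat")
            o=m&(S>170)&(H<14)&(V>90);box(P,o,n+" orange");box(P,o&(z>z[o].max()-.006),n+" orange top")
            o=m&(S>110)&(H>=14)&(H<28);box(P,o,n+" brass")
E
```

```text
scene tongue 811 [ 443.7 -280.5] [207.8 181.8] 60.3 med [ 0.447  -0.2714  0.0061] zmax 0.01
scene block top 228 [ 475.8 -335.4] [28.9 54.6] 24.3 med [ 0.4768 -0.3318  0.0398] zmax 0.0456
scene dark 235 [ 476.6 -331.8] [24.3 43.4] 24.7 med [ 0.4821 -0.3314  0.0375] zmax 0.0456
[-0.0028 -0.0006  0.0011  0.0038  0.0296]
scene seat 1987 [550.6  36.3] [ 92.2 206.8] 18.4 med [0.5607 0.0137 0.0199] zmax 0.023
scene orange 16 [501.4 116.1] [ 7.9 13.2] 74.9 med [0.5024 0.116  0.0955] zmax 0.0992
scene orange top 13 [501.2 115.6] [ 6.9 13.2] 74.9 med [0.5019 0.1159 0.0957] zmax 0.0992
scene brass 282 [497.3 122.3] [ 47.1 153.6] 46.3 med [0.5361 0.0874 0.0555] zmax 0.094
side tongue 256 [ 453.7 -308.6] [104.9 288. ] 6.0 med [ 0.444  -0.2651  0.0058] zmax 0.01
side block top 75 [ 472.5 -331.4] [27.9 53. ] 24.2 med [ 0.47   -0.3249  0.0381] zmax 0.0435
side dark 113 [ 472.4 -326.1] [23.3 49. ] 25.6 med [ 0.4708 -0.3135  0.0295] zmax 0.0435
[-0.004  -0.0018 -0.      0.0028  0.0241]
side seat 1098 [548.   38.5] [ 89.8 213.3] 18.2 med [0.5494 0.0386 0.0191] zmax 0.0229
side orange 72 [497.3 120.1] [15.3 13.4] 45.7 med [0.4968 0.1218 0.0771] zmax 0.0962
side orange top 10 [498.7 118.8] [15.3  9.4] 46.1 med [0.5005 0.1182 0.0921] zmax 0.0962
side brass 247 [531.6  74.8] [ 56.8 132.4] 25.1 med [0.5244 0.1044 0.0545] zmax 0.0981
```

Request:
play_rows(commands="0.64 0.675 -0.15 0 0 0.885;0.64 0.675 -0.15 0 0 0.885;0.64 0.675 -0.15 0 0 0.885;0.64 0.675 -0.15 0 0 0.885;0.64 0.675 -0.15 0 0 0.885;0.64 0.675 -0.15 0 0 0.885;0.64 0.675 -0.15 0 0 0.885;0.64 0.675 -0.15 0 0 0.885;0.64 0.675 -0.15 0 0 0.885;0.64 0.675 -0.15 0 0 0.885;0.64 0.675 -0.15 0 0 0.885;0.64 0.675 -0.15 0 0 0.885;0 0 0 0 0 0;0 0 0 0 0 0", grip=60)

```text
time_s: 1.5
tcp_pos: [0.4742, -0.3319, 0.168]
ee_rot: [[0.41, -0.912, -0.001], [-0.912, -0.41, 0.0], [-0.001, 0.001, -1.0]]
wrist_force: [-0.3, -0.1, -1.6]
gripper_width: 0.692
gripper_force: 0.0
```

```bash
python3 - <<'E'
from station import r,cams
from h import *
i=cams.camera_info("wrist");p,d=cams.capture("wrist");cv2.imwrite("pics/w1.png",p);np.savez("pics/w1.npz",p=p,d=d,**i)
print(i["mtx"].tolist(),(-i["R"].T@i["t"]).round(4))
s=r.sense();print(s["time_s"],s["tcp_pos"],s["ee_rot"].round(3).tolist() if hasattr(s["ee_rot"],'round') else s["ee_rot"],s["joints"])
P=pts(d,i);V=p.max(2);z=P[...,2]
for n,m in(("top",(z>.035)&(z<.046)&(V<70)),("low",(z>.003)&(z<.010))):
    m=(m&(d>0)).astype(np.uint8);k,l,st,c=cv2.connectedComponentsWithStats(m)
    for j in np.argsort(-st[1:,4])[:2]+1:
        q=P[l==j];print(n,st[j],cv2.minAreaRect(q[:,:2].astype(np.float32)*1000),np.median(q[:,2]))
E
```

```text
[[395.04030225747533, 0.0, 317.754971867131], [0.0, 395.04030225747533, 239.90246061915167], [0.0, 0.0, 1.0]] [ 0.5073 -0.4067  0.3298]
1.55 [ 0.47388423 -0.33244751  0.16827269] [[0.41, -0.912, -0.001], [-0.912, -0.41, 0.0], [-0.001, 0.001, -1.0]] [-1.90263413e+01  2.01384476e+01 -1.07008772e+01 -4.54133811e-04
 -5.92121677e+01  4.32057628e+01]
top [ 303  200   34   58 1806] ((472.8746032714844, -333.12664794921875), (25.02410125732422, 45.45485305786133), 23.566598892211914) 0.03943850272441821
top [  0 157  46  96 940] ((681.1834106445312, -260.94317626953125), (23.387657165527344, 71.17237854003906), 26.549198150634766) 0.040567281823563034
low [ 293  190   53  147 5125] ((455.8143310546875, -292.66046142578125), (44.16810989379883, 137.17691040039062), 23.398561477661133) 0.005672145277405657
low [  5 149  66  91 503] ((687.322021484375, -264.10321044921875), (30.994604110717773, 77.1620101928711), 38.78263854980469) 0.006607580693740244
```

View pics/w1.png

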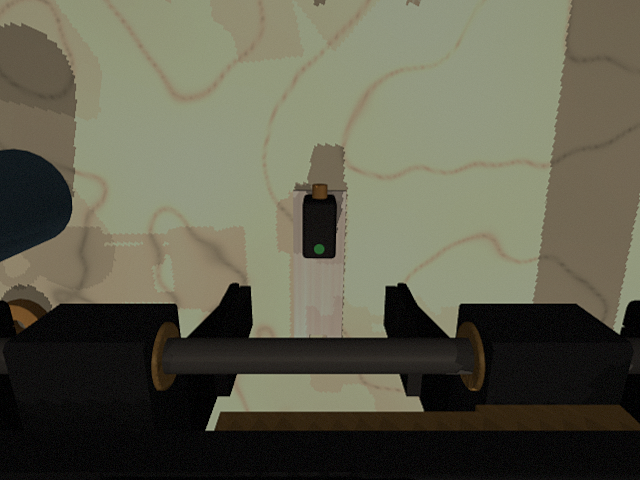

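The wrist picture shows the block at about (320,228), with the tongue running down towards the gripper. The block's top measures 25 x 45 mm at z 39 mm, which matches the sizes given. Grasping it now.

Request:
play_rows(commands="-0.035 -0.02 -0.75 0 0 -0.08;0 0 -0.75 0 0 0;0 0 -0.75 0 0 0;0 0 -0.75 0 0 0;0 0 -0.75 0 0 0;0 0 -0.75 0 0 0;0 0 -0.5 0 0 0;0 0 -0.23 0 0 0;0 0 0 0 0 0;0 0 0 0 0 0")

```text
time_s: 2.55
tcp_pos: [0.4735, -0.3337, 0.0124]
ee_rot: [[0.399, -0.917, 0.001], [-0.917, -0.399, -0.001], [0.001, -0.001, -1.0]]
wrist_force: [0.2, 0.5, 0.1]
gripper_width: 0.687
gripper_force: 0.0
```

Request:
play_rows(commands="0 0 0 0 0 0;0 0 0 0 0 0;0 0 0 0 0 0;0 0 0 0 0 0;0 0 0 0 0 0;0 0 0 0 0 0;0 0 0 0 0 0;0 0 0 0 0 0", grip=15)

```text
time_s: 3.35
tcp_pos: [0.4733, -0.333, 0.0118]
ee_rot: [[0.4, -0.917, 0.0], [-0.917, -0.4, -0.0], [0.0, -0.0, -1.0]]
wrist_force: [-0.8, 1.1, 0.8]
gripper_width: 0.298
gripper_force: 30.0
```

Request:
play_rows(commands="0 0 0.5 0 0 0;0 0 1 0 0 0;0 0.3 1 0 0 0;0.08 0.93 0.3 0 0 -0.04;0.08 0.93 0.3 0 0 -0.04;0.08 0.93 0.3 0 0 -0.04;0.08 0.93 0.3 0 0 -0.04;0.08 0.93 0.3 0 0 -0.04;0.08 0.93 0.3 0 0 -0.04;0.08 0.93 0.3 0 0 -0.04;0.08 0.93 0.3 0 0 -0.04;0.08 0.93 0.3 0 0 -0.04;0.08 0.93 0.3 0 0 -0.04;0.08 0.93 0.3 0 0 -0.04;0.08 0.93 0.3 0 0 -0.04;0.08 0.93 0.3 0 0 -0.04;0.08 0.93 0.3 0 0 -0.04;0.08 0.93 0.3 0 0 -0.04;0 0.6 0.3 0 0 0;0 0 0 0 0 0")

```text
time_s: 5.35
tcp_pos: [0.5094, 0.1144, 0.2309]
ee_rot: [[0.318, -0.948, 0.001], [-0.948, -0.318, 0.001], [-0.001, -0.001, -1.0]]
wrist_force: [-0.8, 0.1, -2.7]
gripper_width: 0.299
gripper_force: 30.0
```

```bash
python3 - <<'E'
from station import r,cams
from h import *
i=cams.camera_info("wrist");p,d=cams.capture("wrist");cv2.imwrite("pics/w2.png",p);np.savez("pics/w2.npz",p=p,d=d,**i)
s=r.sense();print(s["time_s"],s["tcp_pos"],s["joints"],s["gripper_width"]);print((-i["R"].T@i["t"]).round(4),i["R"].round(3).tolist())
E
```

```text
5.4 [0.50870136 0.11320109 0.23008715] [ 3.03829465e+01  1.16135006e+01 -1.32426888e+01 -3.39903855e-02
 -6.52023910e+01 -1.18843332e+01] 0.29881393778609405
[0.5347 0.0368 0.3927] [[-0.949, -0.317, -0.001], [-0.303, 0.907, 0.293], [-0.092, 0.278, -0.956]]
```

View pics/w2.png

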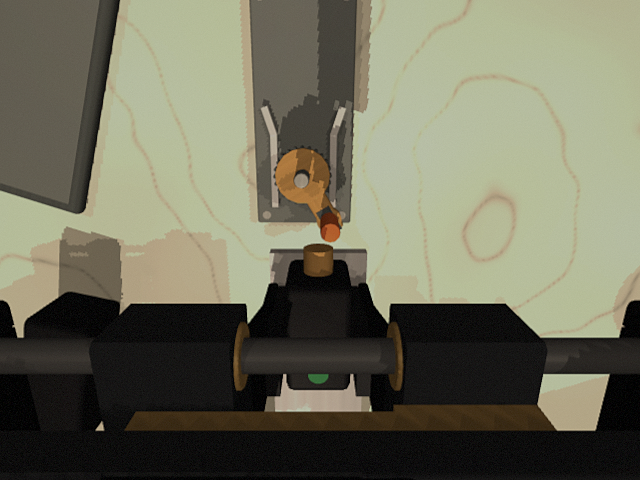

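The wrist picture shows the mount's seat between columns 250 and 355. The stud top is at (301,181), the spinner top at (330,232), and the rails run from (265,105) and (348,105) down to about row 205.

```bash
python3 - <<'E'
from h import *
f=np.load("pics/w2.npz");i={k:f[k] for k in("mtx","R","t")};p,d=f["p"],f["d"];P=pts(d,i)
hsv=cv2.cvtColor(p,cv2.COLOR_BGR2HSV);H,S,V=[hsv[...,k] for k in range(3)]
roi=np.zeros((480,640),bool);roi[0:250,235:375]=1
def cen(m):
    k,l,st,c=cv2.connectedComponentsWithStats(m.astype(np.uint8));j=1+np.argmax(st[1:,4]);return c[j],st[j],l==j
# stud grey within ring
g=np.zeros_like(roi);g[165:197,287:316]=1
c,st,m=cen(g&(S<70));print("stud",c,st,"->",ray(c,i,.08).round(4),"depth z",np.median(P[m][:,2]))
o=roi&(H<12)&(S>150)&(V>150);c,st,m=cen(o);print("orange top",c,st,np.median(P[m],0).round(4))
ct=c
b=roi&(H>=10)&(H<24)&(S>120);c,st,m=cen(b);(cc,rr)=cv2.minEnclosingCircle(P[m&(P[...,1]<.11)][:,:2].astype(np.float32)*1000);print("brass",c,st,"z",np.percentile(P[m][:,2],[10,50,90]),cc,rr)
print("orange on z .096",ray(ct,i,.096).round(4))
# seat edges by height
z=P[...,2];L=[];Rr=[]
for v in range(5,205,4):
    w=np.where((z[v,235:375]>.012)&(d[v,235:375]>0))[0]+235
    if len(w)>60: L.append(ray((w[0]-.5,v),i,.02)[:2]);Rr.append(ray((w[-1]+.5,v),i,.02)[:2])
out=[]
for q in(L,Rr):
    q=np.array(q,np.float32);vx,vy,x,y=cv2.fitLine(q,cv2.DIST_HUBER,0,.001,.001).ravel();a=np.degrees(np.arctan2(vy,vx))%180
    out.append((a,x+(0.087-y)*vx/vy));print("edge ang",a,"x at y=.087",out[-1][1])
# rails
rm=roi&(S<60)&(V>130)
for a,b_ in((255,285),(322,352)):
    k=rm.copy();k[:,:a]=0;k[:,b_:]=0;k[:145]=0;k[205:]=0
    v,u=np.where(k);q=np.array([ray(x,i,.026)[:2] for x in zip(u,v)],np.float32)
    vx,vy,x,y=cv2.fitLine(q,cv2.DIST_HUBER,0,.001,.001).ravel();print("rail",len(q),np.degrees(np.arctan2(vy,vx))%180,"x at .087",x+(.087-y)*vx/vy)
E
```

```text
stud [301.3627907 178.5627907] [294 170  15  18 215] -> [0.5331 0.0839 0.08  ] depth z 0.0797537981768074
orange top [332.08843537 230.26530612] [325 224  15  17 147] [0.4984 0.112  0.0958]
brass [305.46511628 180.11903823] [ 275  148   68   80 2537] z [0.05422567 0.05521927 0.05623952] (516.1651611328125, 75.4371566772461) 42.89692687988281
orange on z .096 [0.4982 0.1122 0.096 ]
edge ang 108.157585 x at y=.087 0.5800851
edge ang 108.15574 x at y=.087 0.4859663
rail 348 107.5896 x at .087 0.56175923
rail 55 112.995636 x at .087 0.500628
```

Request:
play_rows(commands="0.34 -0.86 0 0 0 -0.045;0.34 -0.86 0 0 0 0;0.34 -0.86 0 0 0 0;0.34 -0.86 0 0 0 0;0.34 -0.86 0 0 0 0;0.34 -0.86 0 0 0 0;0.34 -0.86 0 0 0 0;0.34 -0.86 0 0 0 0;0.34 -0.86 0 0 0 0;0 0 -0.5 0 0 0;0 0 -0.8 0 0 0;0 0 -0.9 0 0 0;0 0 -0.9 0 0 0;0 0 -0.9 0 0 0;0 0 -0.9 0 0 0;0 0 -0.8 0 0 0;0 0 -0.5 0 0 0;0 0 -0.2 0 0 0;0 0 0 0 0 0;0 0 0 0 0 0")

```text
time_s: 7.4
tcp_pos: [0.6013, -0.1202, 0.0392]
ee_rot: [[0.309, -0.951, 0.001], [-0.951, -0.309, -0.0], [0.0, -0.001, -1.0]]
wrist_force: [-0.4, 0.4, -2.4]
gripper_width: 0.297
gripper_force: 30.0
```

Request:
play_rows(commands="-0.01 0.02 -0.2 0 0 0.01;0 0 0 0 0 0;-0.104 0.317 0 0 0 0;-0.104 0.317 0 0 0 0;-0.104 0.317 0 0 0 0;-0.104 0.317 0 0 0 0;-0.104 0.317 0 0 0 0;-0.104 0.317 0 0 0 0;0 0 0 0 0 0")

```text
time_s: 8.3
tcp_pos: [0.5816, -0.0607, 0.0328]
ee_rot: [[0.312, -0.95, -0.0], [-0.95, -0.312, 0.0], [-0.0, 0.0, -1.0]]
wrist_force: [-0.6, -0.1, -1.4]
gripper_width: 0.295
gripper_force: 30.0
```

```bash
python3 - <<'E'
from station import r,cams
from h import *
a=[]
for n,(x,y,X,Y) in dict(scene=(230,190,360,300),side=(290,200,400,300)).items():
    p,d=cams.capture(n);a.append(cv2.resize(p[y:Y,x:X],(520,int(520*(Y-y)/(X-x)))))
a=[cv2.resize(q,(400,370)) for q in a]
cv2.imwrite("pics/ins.png",np.hstack(a));s=r.sense();print(s["tcp_pos"],s["wrist_force"])
E
```

```text
[ 0.58211088 -0.06175111  0.03278463] [ 0.45577461 -0.30481277 -2.90714986]
```

View pics/ins.png

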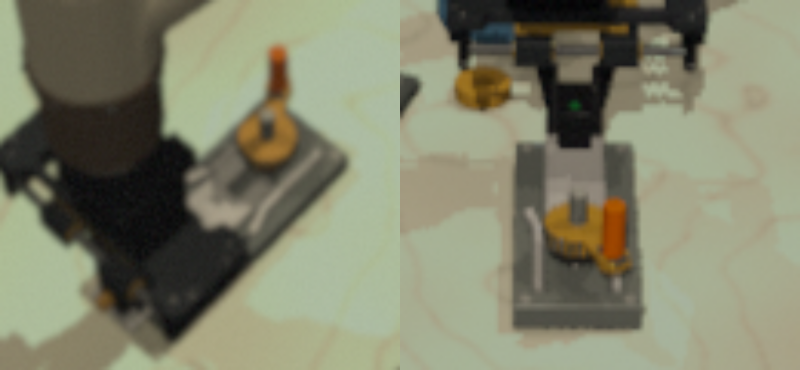

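The tongue lies centred between the rails, pointing at the stud, with no contact force. About 40 mm remains.

Request:
play_rows(commands="-0.052 0.158 0 0 0 0;-0.052 0.158 0 0 0 0;-0.052 0.158 0 0 0 0;-0.052 0.158 0 0 0 0;-0.052 0.158 0 0 0 0;-0.052 0.158 0 0 0 0;-0.02 0.06 0 0 0 0;0 0 0 0 0 0")

```text
time_s: 9.2
tcp_pos: [0.572, -0.0315, 0.0327]
ee_rot: [[0.311, -0.95, 0.0], [-0.95, -0.311, 0.0], [0.0, -0.0, -1.0]]
wrist_force: [-1.2, -0.2, -2.4]
gripper_width: 0.298
gripper_force: 30.0
```

Request:
play_rows(commands="-0.02 0.063 0 0 0 0;-0.02 0.063 0 0 0 0;-0.02 0.063 0 0 0 0;0 0 0 0 0 0")

```text
time_s: 9.6
tcp_pos: [0.5701, -0.026, 0.0326]
ee_rot: [[0.311, -0.951, -0.0], [-0.951, -0.311, 0.0], [-0.0, 0.0, -1.0]]
wrist_force: [0.3, -0.0, -3.3]
gripper_width: 0.295
gripper_force: 30.0
```

Request:
play_rows(commands="-0.01 0.0315 0 0 0 0;-0.01 0.0315 0 0 0 0;0 0 0 0 0 0")

```text
time_s: 9.9
tcp_pos: [0.5697, -0.0243, 0.0327]
ee_rot: [[0.311, -0.951, 0.0], [-0.951, -0.311, -0.0], [0.0, -0.0, -1.0]]
wrist_force: [-0.5, 0.3, -3.1]
gripper_width: 0.295
gripper_force: 30.0
```

Request:
play_rows(commands="-0.01 0.0315 0 0 0 0;-0.01 0.0315 0 0 0 0;0 0 0 0 0 0")

```text
time_s: 10.2
tcp_pos: [0.5696, -0.0238, 0.0331]
ee_rot: [[0.311, -0.95, 0.001], [-0.95, -0.311, -0.002], [0.002, -0.0, -1.0]]
wrist_force: [2.3, -6.8, -2.7]
gripper_width: 0.293
gripper_force: 30.0
```

Contact came where predicted: about 7 N back along the mount axis. I'll press slightly, lower it onto the seat and release.

Request:
play_rows(commands="-0.008 0.025 0 0 0 0;0 0 -0.03 0 0 0;0 0 0 0 0 0")

```text
time_s: 10.5
tcp_pos: [0.5698, -0.0237, 0.0327]
ee_rot: [[0.311, -0.95, 0.001], [-0.95, -0.311, -0.002], [0.003, -0.001, -1.0]]
wrist_force: [2.3, -10.2, -1.5]
gripper_width: 0.297
gripper_force: 30.0
```

Request:
play_rows(commands="0 0 0 0 0 0;0 0 0 0 0 0;0 0 0 0 0 0;0 0 0 0 0 0;0 0 0 0 0 0", grip=48)

```text
time_s: 11.0
tcp_pos: [0.5689, -0.0213, 0.0318]
ee_rot: [[0.311, -0.95, 0.0], [-0.95, -0.311, 0.0], [-0.0, -0.0, -1.0]]
wrist_force: [0.2, -0.2, 0.2]
gripper_width: 0.537
gripper_force: 0.0
```

Request:
play_rows(commands="0 0 0.7 0 0 0;0 0 1 0 0 0;0 0 1 0 0 0;0 0 1 0 0 0;0 0 0.24 0 0 0;-0.394 0.746 0 0 0 0;-0.394 0.746 0 0 0 0;-0.394 0.746 0 0 0 0;-0.394 0.746 0 0 0 0;-0.394 0.746 0 0 0 0;-0.394 0.746 0 0 0 0;0 0 0 0 0 0;0 0 0 0 0 0", grip=44)

```text
time_s: 12.3
tcp_pos: [0.4975, 0.1129, 0.1495]
ee_rot: [[0.312, -0.95, -0.001], [-0.95, -0.312, -0.0], [0.0, 0.001, -1.0]]
wrist_force: [-0.4, 0.8, 0.3]
gripper_width: 0.506
gripper_force: 0.0
```

```bash
python3 - <<'E'
from station import r,cams
from h import *
i=cams.camera_info("wrist");s=r.sense();p,d=cams.capture("wrist");cv2.imwrite("pics/w3.png",p)
print(s["tcp_pos"],s["joints"]);P=pts(d,i)
h=cv2.cvtColor(p,cv2.COLOR_BGR2HSV);m=(h[...,0]<12)&(h[...,1]>150)&(h[...,2]>90)
k,l,st,c=cv2.connectedComponentsWithStats(m.astype(np.uint8))
for j in np.argsort(-st[1:,4])[:3]+1:print(st[j],c[j],np.median(P[l==j],0).round(4))
E
```

```text
[0.49747302 0.11288748 0.14947549] [ 3.10375919e+01  1.49150631e+01 -2.15206538e+01 -6.50749066e-03
 -5.36168044e+01 -1.28679375e+01]
[301 255  26  24 480] [313.1375     266.84583333] [0.4994 0.1144 0.0957]
```

View pics/w3.png

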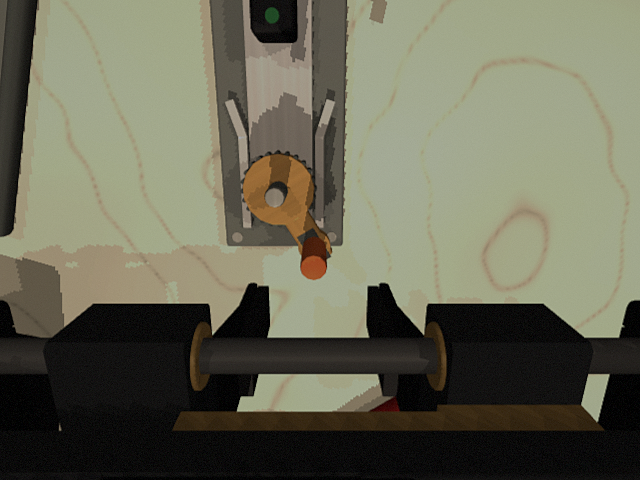

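The tongue lies straight between the rails, under the ring and around the stud at (275,194). The spinner top is at (313,267), i.e. at (0.499, 0.114).

Request:
play_rows(commands="0.05 0.04 -0.5 0 0 0;0 0 -0.8 0 0 0;0 0 -0.8 0 0 0;0 0 -0.5 0 0 0;0 0 -0.28 0 0 0;0 0 0 0 0 0")

```text
time_s: 12.95
tcp_pos: [0.499, 0.1129, 0.0624]
ee_rot: [[0.309, -0.951, -0.002], [-0.951, -0.309, -0.001], [0.001, 0.003, -1.0]]
wrist_force: [0.7, -0.9, -0.3]
gripper_width: 0.504
gripper_force: 0.0
```

Request:
play_rows(commands="0 0 0 0 0 0;0 0 0 0 0 0;0 0 0 0 0 0;0 0 0 0 0 0;0 0 0 0 0 0;0 0 0 0 0 0;0 0 0 0 0 0", grip=8)

```text
time_s: 13.65
tcp_pos: [0.4997, 0.114, 0.0639]
ee_rot: [[0.311, -0.95, 0.001], [-0.95, -0.311, 0.0], [-0.0, -0.001, -1.0]]
wrist_force: [0.2, 0.6, 2.4]
gripper_width: 0.177
gripper_force: 30.0
```

```bash
cat > c.py <<'E'
import sys,numpy as np
from station import r
# c.py step_deg n : clockwise rows from the present bearing; stud axis S, R=45
n0,st=int(sys.argv[2]),float(sys.argv[1]);S=np.array([.5338,.0852]);s=r.sense();p=np.array(s["tcp_pos"])
d=p[:2]-S;a=np.degrees(np.arctan2(d[1],d[0]))
print("t",s["time_s"],"bearing",a.round(2),"rad",(np.hypot(*d)*1e3).round(2),"z",p[2].round(4),"F",np.round(s["wrist_force"],2),"j6",np.round(s["joints"][5],0))
if len(sys.argv)>3:a=float(sys.argv[3])
b=np.radians(a-st*np.arange(n0+1));q=np.c_[np.cos(b),np.sin(b)]*1.5;dz=-6*st/360/30
print(";".join("%.2f %.2f %.3f 0 0 0"%(x,y,dz) for x,y in np.diff(np.round(q,2),axis=0)))
E
python3 c.py 18 20
```

```text
t 13.65 bearing 139.8 rad 44.64 z 0.0639 F [0.16 0.61 2.43] j6 -13.0
0.36 0.30 -0.010 0 0 0;0.43 0.19 -0.010 0 0 0;0.47 0.04 -0.010 0 0 0;0.46 -0.11 -0.010 0 0 0;0.40 -0.24 -0.010 0 0 0;0.30 -0.36 -0.010 0 0 0;0.19 -0.43 -0.010 0 0 0;0.04 -0.47 -0.010 0 0 0;-0.11 -0.46 -0.010 0 0 0;-0.24 -0.40 -0.010 0 0 0;-0.36 -0.30 -0.010 0 0 0;-0.43 -0.19 -0.010 0 0 0;-0.47 -0.04 -0.010 0 0 0;-0.46 0.11 -0.010 0 0 0;-0.40 0.24 -0.010 0 0 0;-0.30 0.36 -0.010 0 0 0;-0.19 0.43 -0.010 0 0 0;-0.04 0.47 -0.010 0 0 0;0.11 0.46 -0.010 0 0 0;0.24 0.40 -0.010 0 0 0
```

Request:
play_rows(commands="0.36 0.30 -0.010 0 0 0;0.43 0.19 -0.010 0 0 0;0.47 0.04 -0.010 0 0 0;0.46 -0.11 -0.010 0 0 0;0.40 -0.24 -0.010 0 0 0;0.30 -0.36 -0.010 0 0 0;0.19 -0.43 -0.010 0 0 0;0.04 -0.47 -0.010 0 0 0;-0.11 -0.46 -0.010 0 0 0;-0.24 -0.40 -0.010 0 0 0")

```text
time_s: 14.65
tcp_pos: [0.5682, 0.0541, 0.0607]
ee_rot: [[0.31, -0.951, 0.001], [-0.951, -0.31, 0.0], [0.0, -0.001, -1.0]]
wrist_force: [0.5, 1.2, 3.8]
gripper_width: 0.176
gripper_force: 30.0
```

```bash
python3 c.py 18 1
```

```text
t 14.65 bearing -42.08 rad 46.34 z 0.0607 F [0.5  1.19 3.85] j6 -4.0
-0.36 -0.29 -0.010 0 0 0
```

Request:
play_rows(commands="-0.36 -0.30 -0.010 0 0 0;-0.43 -0.19 -0.010 0 0 0;-0.47 -0.04 -0.010 0 0 0;-0.46 0.11 -0.010 0 0 0;-0.40 0.24 -0.010 0 0 0;-0.30 0.36 -0.010 0 0 0")

```text
time_s: 15.25
tcp_pos: [0.4943, 0.0609, 0.0589]
ee_rot: [[0.31, -0.951, -0.0], [-0.951, -0.31, -0.0], [0.0, 0.0, -1.0]]
wrist_force: [0.2, -1.3, 3.0]
gripper_width: 0.174
gripper_force: 30.0
```

Request:
play_rows(commands="-0.19 0.43 -0.010 0 0 0;-0.04 0.47 -0.010 0 0 0;0.11 0.46 -0.010 0 0 0")

```text
time_s: 15.55
tcp_pos: [0.4919, 0.1033, 0.0579]
ee_rot: [[0.312, -0.95, -0.0], [-0.95, -0.312, -0.0], [0.0, 0.0, -1.0]]
wrist_force: [0.0, -1.7, 3.9]
gripper_width: 0.178
gripper_force: 30.0
```

```bash
python3 c.py 9 40 157.8
```

```text
t 15.55 bearing 156.7 rad 45.67 z 0.0579 F [ 0.03 -1.66  3.91] j6 -12.0
0.11 0.21 -0.005 0 0 0;0.13 0.19 -0.005 0 0 0;0.17 0.17 -0.005 0 0 0;0.19 0.13 -0.005 0 0 0;0.21 0.11 -0.005 0 0 0;0.22 0.08 -0.005 0 0 0;0.23 0.03 -0.005 0 0 0;0.24 0.01 -0.005 0 0 0;0.23 -0.04 -0.005 0 0 0;0.23 -0.07 -0.005 0 0 0;0.21 -0.11 -0.005 0 0 0;0.19 -0.13 -0.005 0 0 0;0.17 -0.17 -0.005 0 0 0;0.13 -0.19 -0.005 0 0 0;0.11 -0.21 -0.005 0 0 0;0.08 -0.22 -0.005 0 0 0;0.03 -0.23 -0.005 0 0 0;0.01 -0.24 -0.005 0 0 0;-0.04 -0.23 -0.005 0 0 0;-0.07 -0.23 -0.005 0 0 0;-0.11 -0.21 -0.005 0 0 0;-0.13 -0.19 -0.005 0 0 0;-0.17 -0.17 -0.005 0 0 0;-0.19 -0.13 -0.005 0 0 0;-0.21 -0.11 -0.005 0 0 0;-0.22 -0.08 -0.005 0 0 0;-0.23 -0.03 -0.005 0 0 0;-0.24 -0.01 -0.005 0 0 0;-0.23 0.04 -0.005 0 0 0;-0.23 0.07 -0.005 0 0 0;-0.21 0.11 -0.005 0 0 0;-0.19 0.13 -0.005 0 0 0;-0.17 0.17 -0.005 0 0 0;-0.13 0.19 -0.005 0 0 0;-0.11 0.21 -0.005 0 0 0;-0.08 0.22 -0.005 0 0 0;-0.03 0.23 -0.005 0 0 0;-0.01 0.24 -0.005 0 0 0;0.04 0.23 -0.005 0 0 0;0.07 0.23 -0.005 0 0 0
```

342° are done and free-running drag is about 1 to 1.5 N. From here I'll take 18° pieces and read the drag after each.

Request:
play_rows(commands="0.11 0.21 -0.005 0 0 0;0.13 0.19 -0.005 0 0 0")

```text
time_s: 15.75
tcp_pos: [0.5, 0.115, 0.0575]
ee_rot: [[0.312, -0.95, -0.0], [-0.95, -0.312, -0.0], [0.0, 0.0, -1.0]]
wrist_force: [-0.7, -1.2, 4.7]
gripper_width: 0.175
gripper_force: 30.0
```

Request:
play_rows(commands="0.17 0.17 -0.005 0 0 0;0.19 0.13 -0.005 0 0 0")

```text
time_s: 15.95
tcp_pos: [0.5109, 0.1234, 0.0572]
ee_rot: [[0.311, -0.951, -0.0], [-0.951, -0.311, -0.0], [0.0, 0.0, -1.0]]
wrist_force: [-0.5, -0.1, 5.3]
gripper_width: 0.176
gripper_force: 30.0
```

Request:
play_rows(commands="0.21 0.11 0 0 0 0;0.22 0.08 0 0 0 0")

```text
time_s: 16.15
tcp_pos: [0.5236, 0.1289, 0.057]
ee_rot: [[0.31, -0.951, -0.001], [-0.951, -0.31, -0.0], [0.0, 0.001, -1.0]]
wrist_force: [-1.4, -0.2, 4.2]
gripper_width: 0.176
gripper_force: 30.0
```

Request:
play_rows(commands="0.23 0.03 -0.005 0 0 0;0.24 0.01 -0.005 0 0 0")

```text
time_s: 16.35
tcp_pos: [0.5377, 0.1298, 0.0568]
ee_rot: [[0.31, -0.951, -0.0], [-0.951, -0.31, -0.0], [-0.0, 0.0, -1.0]]
wrist_force: [-0.7, -0.7, 4.4]
gripper_width: 0.171
gripper_force: 30.0
```

Drag is still about 1 N at 414° turned.

Request:
play_rows(commands="0.23 -0.04 -0.005 0 0 0;0.23 -0.07 -0.005 0 0 0")

```text
time_s: 16.55
tcp_pos: [0.5515, 0.1263, 0.0565]
ee_rot: [[0.31, -0.951, -0.0], [-0.951, -0.31, -0.0], [-0.0, 0.0, -1.0]]
wrist_force: [-0.4, 0.1, 4.6]
gripper_width: 0.175
gripper_force: 30.0
```

Request:
play_rows(commands="0.21 -0.11 -0.005 0 0 0;0.19 -0.13 -0.005 0 0 0")

```text
time_s: 16.75
tcp_pos: [0.5635, 0.1189, 0.0563]
ee_rot: [[0.31, -0.951, -0.0], [-0.951, -0.31, 0.0], [-0.0, 0.0, -1.0]]
wrist_force: [-1.3, 0.7, 3.2]
gripper_width: 0.173
gripper_force: 30.0
```

450° turned.

Request:
play_rows(commands="0.17 -0.17 -0.005 0 0 0;0.13 -0.19 -0.005 0 0 0")

```text
time_s: 16.95
tcp_pos: [0.5725, 0.108, 0.056]
ee_rot: [[0.31, -0.951, 0.0], [-0.951, -0.31, 0.0], [-0.0, -0.0, -1.0]]
wrist_force: [-0.6, -0.0, 4.1]
gripper_width: 0.173
gripper_force: 30.0
```

Request:
play_rows(commands="0.11 -0.21 -0.005 0 0 0;0.08 -0.22 -0.005 0 0 0")

```text
time_s: 17.15
tcp_pos: [0.5779, 0.0949, 0.0557]
ee_rot: [[0.31, -0.951, 0.0], [-0.951, -0.31, 0.0], [-0.0, -0.0, -1.0]]
wrist_force: [-1.1, 0.4, 3.3]
gripper_width: 0.171
gripper_force: 30.0
```

Request:
play_rows(commands="0.03 -0.23 -0.005 0 0 0;0.01 -0.24 -0.005 0 0 0")

```text
time_s: 17.35
tcp_pos: [0.579, 0.0808, 0.0554]
ee_rot: [[0.31, -0.951, 0.0], [-0.951, -0.31, 0.0], [-0.0, -0.0, -1.0]]
wrist_force: [0.6, 0.1, 3.2]
gripper_width: 0.171
gripper_force: 30.0
```

Request:
play_rows(commands="-0.04 -0.23 -0.005 0 0 0;-0.07 -0.23 -0.005 0 0 0")

```text
time_s: 17.55
tcp_pos: [0.5755, 0.067, 0.0551]
ee_rot: [[0.31, -0.951, 0.0], [-0.951, -0.31, 0.0], [-0.0, -0.0, -1.0]]
wrist_force: [0.0, 0.4, 2.3]
gripper_width: 0.175
gripper_force: 30.0
```

522°.

Request:
play_rows(commands="-0.11 -0.21 -0.005 0 0 0;-0.13 -0.19 -0.005 0 0 0")

```text
time_s: 17.75
tcp_pos: [0.5681, 0.0551, 0.0548]
ee_rot: [[0.31, -0.951, 0.0], [-0.951, -0.31, 0.0], [-0.0, -0.0, -1.0]]
wrist_force: [-0.0, 0.5, 2.6]
gripper_width: 0.176
gripper_force: 30.0
```

Request:
play_rows(commands="-0.17 -0.17 -0.005 0 0 0;-0.19 -0.13 -0.005 0 0 0")

```text
time_s: 17.95
tcp_pos: [0.5576, 0.0464, 0.0547]
ee_rot: [[0.31, -0.951, 0.001], [-0.951, -0.31, 0.0], [-0.0, -0.001, -1.0]]
wrist_force: [1.8, 1.0, 1.8]
gripper_width: 0.175
gripper_force: 30.0
```

Request:
play_rows(commands="-0.21 -0.11 -0.005 0 0 0;-0.22 -0.08 -0.005 0 0 0")

```text
time_s: 18.15
tcp_pos: [0.5456, 0.0412, 0.0547]
ee_rot: [[0.311, -0.95, 0.004], [-0.95, -0.311, 0.001], [0.0, -0.004, -1.0]]
wrist_force: [4.6, 0.4, 1.1]
gripper_width: 0.177
gripper_force: 30.0
```

Drag climbed from about 1 N to 2 N to 4.5 N. The bite was therefore near 550° (about 1.53 turns), so the target is about 595°.

Request:
play_rows(commands="-0.23 -0.03 -0.005 0 0 0")

```text
time_s: 18.25
tcp_pos: [0.5391, 0.0404, 0.0547]
ee_rot: [[0.311, -0.95, 0.004], [-0.95, -0.311, 0.001], [0.0, -0.004, -1.0]]
wrist_force: [6.3, 0.8, 1.3]
gripper_width: 0.172
gripper_force: 30.0
```

Request:
play_rows(commands="-0.24 -0.01 -0.005 0 0 0")

```text
time_s: 18.35
tcp_pos: [0.5325, 0.0403, 0.0547]
ee_rot: [[0.311, -0.95, 0.005], [-0.95, -0.311, 0.001], [0.001, -0.006, -1.0]]
wrist_force: [7.8, 0.1, 0.7]
gripper_width: 0.173
gripper_force: 30.0
```

Request:
play_rows(commands="0 0 0 0 0 0;0 0 0 0 0 0")

```text
time_s: 18.55
tcp_pos: [0.5304, 0.0397, 0.0544]
ee_rot: [[0.311, -0.95, -0.0], [-0.95, -0.311, -0.0], [0.0, 0.0, -1.0]]
wrist_force: [3.0, -0.6, 6.1]
gripper_width: 0.172
gripper_force: 30.0
```

Request:
play_rows(commands="-0.14 0.01 0 0 0 0;0 0 0 0 0 0;0 0 0 0 0 0")

```text
time_s: 18.85
tcp_pos: [0.5277, 0.0403, 0.0545]
ee_rot: [[0.311, -0.95, 0.003], [-0.95, -0.311, 0.0], [0.001, -0.003, -1.0]]
wrist_force: [5.1, -0.9, 3.7]
gripper_width: 0.173
gripper_force: 30.0
```

Request:
play_rows(commands="0 0 0 0 0 0;0 0 0 0 0 0;0 0 0 0 0 0;0 0 0 0 0 0;0 0 0 0 0 0", grip=40)

```text
time_s: 19.35
tcp_pos: [0.5253, 0.0397, 0.0533]
ee_rot: [[0.31, -0.951, -0.002], [-0.951, -0.31, -0.001], [-0.0, 0.003, -1.0]]
wrist_force: [0.6, 0.1, 0.1]
gripper_width: 0.444
gripper_force: 0.0
```

Request:
play_rows(commands="0 0 0.3 0 0 0;0 0 0.7 0 0 0;0 0 1 0 0 0;0 0 1 0 0 0;0 0 1 0 0 0;0.3 0.8 0.6 0 0 0;0.2 0.9 0.3 0 0 0;0.2 0.9 0 0 0 0;0 0.9 0 0 0 0;0 0 0 0 0 0;0 0 0 0 0 0")

```text
time_s: 20.45
tcp_pos: [0.547, 0.1452, 0.2012]
ee_rot: [[0.312, -0.95, -0.0], [-0.95, -0.312, -0.0], [0.0, 0.0, -1.0]]
wrist_force: [-0.1, -0.5, 0.2]
gripper_width: 0.456
gripper_force: 0.0
```

```bash
python3 - <<'E'
from station import r,cams
from h import *
i=cams.camera_info("wrist");p,d=cams.capture("wrist");cv2.imwrite("pics/w4.png",p);P=pts(d,i)
s=r.sense();print(s["time_s"],s["tcp_pos"],s["wrist_force"])
h=cv2.cvtColor(p,cv2.COLOR_BGR2HSV);m=(h[...,0]<12)&(h[...,1]>150)&(h[...,2]>90)
k,l,st,c=cv2.connectedComponentsWithStats(m.astype(np.uint8));j=1+np.argmax(st[1:,4]);q=np.median(P[l==j],0);print(c[j],q,np.degrees(np.arctan2(q[1]-.0852,q[0]-.5338)))
E
```

```text
20.5 [0.54701569 0.1446974  0.20118894] [ 0.06258388 -0.55582131 -0.11987336]
[381.75100402 404.13253012] [0.42307699 0.31387403 0.02334823] 115.83607246155562
```

View pics/w4.png

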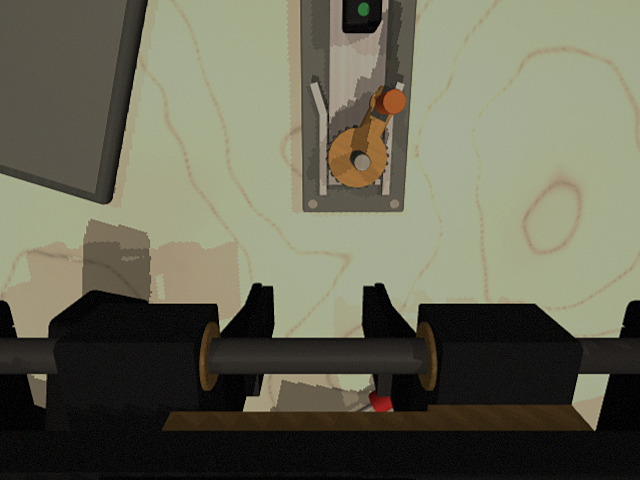

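The tongue is still home and straight in the rails. The spinner stands at (394,101) and the stud at (362,161). One check of the spinner's bearing and the ring's height.

```bash
python3 - <<'E'
from station import r,cams
from h import *
i=cams.camera_info("wrist");p,d=cams.capture("wrist");P=pts(d,i)
q=np.median(P[97:105,390:398].reshape(-1,3),0);st=np.median(P[158:165,358:366].reshape(-1,3),0);rg=np.median(P[172:180,350:360].reshape(-1,3),0)
print(q,st,rg,np.degrees(np.arctan2(*(q-st)[[1,0]])))
tb=P[45:70,335:375].reshape(-1,3);print("tongue z",np.median(tb[:,2]))
E
```

```text
[0.52782714 0.04034523 0.08612733] [0.53370194 0.08433329 0.08020438] [0.53051929 0.09903831 0.04565223] -97.60708339602081
tongue z 0.025555215220036134
```

```bash
python3 -c "
from station import r
print(r.finish_job())"
```

```text
the job is handed in; nothing more can be done
None
```

I slid the antenna's tongue fully home and released it, then wound the ring down about 1.66 turns (bite near 1.54, nipped up about 0.12 more) and let go; the job was handed in at about 20.5 s with nothing touched, and no verdict came back.

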